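# Take the finished prints to their next stations

### The arm

A 6-joint arm with a two-finger parallel gripper is mounted at the origin on the work surface. World frame = base frame: x ahead of the robot, y to its left, z up, the work surface at z = 0. Lengths are in m, angles in rad, forces in N, time in s.
With the tool pointing down it reaches from about 0.3 to 0.775 m from the base axis. Payload 14.6 kg.
Tool frame: the origin (TCP) lies at the very end of the fingers, on their centre line; the grasp point (between the pads) lies 19 mm behind it; z points along the fingers, y is the line along which they close (so a half turn about z gives the same grasp; the last joint's range is limited). The gripper opens to 94 mm and grips with 3 to 60 N. Pads are 16 mm wide; open, the fingers measure 119 mm over their backs; the gripper's body (75 mm by 177 mm) begins 78 mm behind the grasp point.
Start: joints at [1.1, 0.3, 1.521, -0, 1.321, -0.067], TCP at [0.216, 0.506, 0.205] pointing down, gripper open.
Joint ranges: [-3.03, 3.03], [-0.79, 2.21], [0.23, 2.52], [-1.04, 4.18], [0, 3.07], [-2.55, 2.55]. Speed limits (rad/s): [2.22, 2.22, 2.57, 3.14, 3.14, 3.14].

### API

Orientations are given as [roll, pitch, yaw] about the fixed x, y, z axes, in that order (R = Rz(yaw) Ry(pitch) Rx(roll)).
In Python, from station import ctrl, camera, camera_info, finder gives the robot as it stands.
- The arm moves only by the tool carry_out, never from a script. Its argument "motion" is a list of rows, each a list of 2 entries, a list of its own where there are three numbers: the shift along the tool's x, y, z as a fraction of full scale, then the turn about the tool's z as a fraction of full scale. A call has 1 to 12 rows; each row is the pose to reach, as a shift and turn from the pose commanded when the call began, along the tool's axes at that moment, turning the shorter way round; what a row does not reach only later rows make up. Full scale, the value 1, is 200 mm for a shift and 360 degrees for a turn. A row lasts 1/10 s, in which the tool goes at most 50 mm and 8.59 degrees, less where a joint would pass 70% of its speed; a pose out of reach is approached as far as the arm can. A call with a number of a shift or a turn outside -1 to 1 is refused whole. A call with a gripper value outside its range is refused whole. "hand" is the closure, from -1 (fully open) to 1 (shut), set as the call begins (left out, the last holds). The fingers move at their own pace and stop on an object; "force" is the grip in N (left out, the last holds). Time passes only in rows, so rows that repeat a pose let the fingers close. It gives the time, the measured TCP pose, the force, the opening and the grip force at its end, in the units of the state.
- ctrl.get_obs(): the state, without advancing time (a new reading comes with each control period).
- camera(name): name is "scene" or "top" or "wrist"; returns (picture, depth): 480x640x3 uint8, blue, green, red; 480x640 float32, m along the optical axis (not along the pixel's ray), 0 where there is no reading.
- camera_info(name): a dict with "camera_matrix" (3x3 intrinsics, pixels), "origin" and "attitude" of the camera in the world. Camera axes: x right, y down, z forward; pixel columns grow to the right and rows downward; lengths in m; the calibration is good to about 2 mm. A picture is of the moment at which its call begins: read the wrist's pose just before it. camera_info takes no time and is no camera call; for the wrist camera it gives the pose at the moment of the call.
- ctrl.hand_in(): hands the job in; it is judged then, once.
Trained networks look in the newest picture that a camera, given by its name, has taken for a name from the list of things; names that differ only in an ending like _2 or _b are one class to them, and where a whole thing is asked for, a point or a joint stands for the part that bears it (a point fixed in the world has none). Each returns a list of dicts, best first, with "conf" (0 to 1); they miss things now and then, are a little off and sometimes report something else, mostly with a low value. They report only what shows in the picture. A call takes as long as a camera call. They do not tell look-alikes from the thing itself.
- finder.boxes_of(camera, query): "location" ([column, row] in pixels, amid what is visible of it).
- finder.cut_out(camera, query): "mask" (480x640 bool, what is visible of it) and "location" ([column, row] in pixels, amid what is visible of it).
- finder.pinpoint(camera, query): "location" ([column, row] in pixels: a listed point, or the origin of a listed thing).
The state is a dict: "time_s": time; "qpos": joint angles; "joint_vel": joint speeds; "tau": joint torques, N m; "ee_pos": TCP position; "eef_rot": TCP orientation; "force": force on the tool from outside, world axes, zero at the start; "moment": the same for the moment, N m; "grip_width": finger opening in m; "grip_force": force on a finger pad.
Only numpy, scipy, OpenCV 4.12 (cv2) and the standard library are available. Lean on these libraries where they do the work, as an engineer would, in place of code of your own. Each camera call takes 0.05 s, during which the arm holds its last target. There are 200 camera calls.

### The job

Three of the five lidded dishes hold a finished print: put the red lattice on the hotplate to bake, the green ring on the window of the UV lamp to cure, and the blue spoked wheel on the pan of the balance to be weighed, each dish flat, in the middle and let go. Carry the dishes level, set them down rather than drop them, and leave the empty dish, the dish of brass nozzles, the mouse and the thermometer where they are.

Things in the scene. Friction and masses are not known exactly. Their poses are not given: they have to be found in the camera images.
- dish_lattice: closed clear round dish, one rigid piece with its lid, 56 mm across and 15 mm high, straight-sided, about 50 g; inside a red square lattice print, 34 mm wide. Origin: centre of its underside, z up; held from above by its sides.
- dish_ring: closed clear round dish, one rigid piece with its lid, 56 mm across and 15 mm high, straight-sided, about 50 g; inside a plain green ring print, 42 mm across. Origin: centre of its underside, z up; held from above by its sides.
- dish_wheel: closed clear round dish, one rigid piece with its lid, 56 mm across and 15 mm high, straight-sided, about 50 g; inside a dark blue wheel print with five spokes, 45 mm across. Origin: centre of its underside, z up; held from above by its sides.
- dish_nozzles: closed clear round dish, one rigid piece with its lid, 56 mm across and 15 mm high, straight-sided, about 50 g; inside three small brass nozzles. Not a print: stays where it is. Origin: centre of its underside.
- dish_empty: closed clear round dish, one rigid piece with its lid, 56 mm across and 15 mm high, straight-sided, about 50 g; nothing inside. Stays where it is. Origin: centre of its underside.
- hotplate_plate (a point): Fixed hotplate: white housing 130 mm wide (its y), 165 mm deep (its x), with a knob and display on its front (-x side), and a round off-white ceramic plate 110 mm across with a thin red circle on it. This point: centre of the plate's flat top, 60 mm above the bench, 98 mm from the front face and 68 mm from the back; nothing on the unit is higher. z up.
- uv_window (a point): Fixed UV curing lamp: flat black box 130 mm wide (its y), 150 mm deep (its x), with a round violet window 90 mm across, framed in aluminium, in its top. This point: centre of the window, level with the top, 40 mm above the bench, 81 mm from the front face and 69 mm from the back; nothing on the unit is higher. z up.
- balance_pan (a point): Fixed laboratory balance: grey housing 140 mm wide (its y), 185 mm deep (its x), 38 mm high, display at its front (-x side), and a round steel pan 110 mm across that stands 12 mm above the housing and does not give. This point: centre of the pan's flat top, 50 mm above the bench, 115 mm from the front face and 71 mm from the back; nothing on the unit is higher. z up.
- mouse: Loose black computer mouse, 104 x 60 mm and 35 mm high, lying on the bench. Stays where it is. Origin: centre of its underside.
- thermometer: Loose white room thermometer with a grey display, 80 mm wide (its y), on a foot 60 mm deep, leaning back, 89 mm high. Stays where it is. Origin: underside of the foot.
Mind the look-alikes: they are no part of the job. Leave any turquoise look-alike of the dish_wheel alone. Leave any brown or orange look-alike of the part that bears uv_window alone.

How it is judged:
By the outcome, as a careful person would: the job done as asked, in the order asked, and still so for the second after the job is handed in, with the robot touching nothing.
It also fails if it takes over 90 s, if anything falls off the work surface, if the arm or the gripper's body presses on something with over 40 N, if the wrist force passes 120 N, or if a joint passes its speed limit or range.

## Working session

There is one attempt and no reset: what is moved stays moved. The work goes in short steps, Python scripts to look and compute and a tool call to move; the robot and the scene stay as the last step left them, time stands still between calls to the robot, and variables do not carry over. Pictures are saved under pics/ and viewed, at most 14 in all, crops included, and the job is handed in when it is done.

Besides the shell and the picture viewer there is one more tool, called after "Emit:" as name(argument=value, ...), one argument or row to a line, values as JSON. carry_out: Moves the arm, as the interface text tells. Its arguments: {"type":"object","properties":{"motion":{"type":"array","items":{"type":"array"}},"hand":{"type":"number"},"force":{"type":"number"}},"required":["motion"]}

```bash
mkdir -p pics; ls
cat > h.py <<'E'
import numpy as np, cv2
from station import ctrl, camera, camera_info, finder
from scipy.spatial.transform import Rotation as R
def cam(n):
    i=camera_info(n); K=np.array(i["camera_matrix"]); a=np.array(i["attitude"])
    M=a if a.shape==(3,3) else R.from_euler('xyz',a).as_matrix()
    return K,np.array(i["origin"]),M
def onz(n,px,z,c=None):
    K,o,M=c or cam(n); d=M@np.linalg.solve(K,[px[0],px[1],1]); return o+d*(z-o[2])/d[2]
E
python3 - <<'E'
from h import *
print(ctrl.get_obs())
for n in("scene","top"):
    i=camera_info(n);print(n,i)
    p,d=camera(n);cv2.imwrite(f"pics/{n}0.png",p)
    c=cam(n)
    for q,z in [("dish_lattice",0),("dish_ring",0),("dish_wheel",0),("dish_nozzles",0),("dish_empty",0),("hotplate_plate",.06),("uv_window",.04),("balance_pan",.05),("mouse",0),("thermometer",0)]:
        for r in finder.pinpoint(n,q)[:3]:
            print(n,q,round(r["conf"],2),np.round(r["location"]),onz(n,r["location"],z,c).round(3))
E
```

```text
pics
{'time_s': 0.0, 'qpos': array([ 1.10039298e+00,  3.00442613e-01,  1.52159741e+00, -2.34625556e-05,
        1.32070509e+00, -6.65929767e-02]), 'joint_vel': array([-0.00089057,  0.00080734, -0.00110802, -0.00089415,  0.00166237,
        0.00038483]), 'tau': array([-1.84456570e-03, -5.31807590e+01, -3.52740026e+01,  7.08691031e-02,
        2.44240573e-02, -6.90851493e-05]), 'ee_pos': array([0.21599035, 0.50551928, 0.20489505]), 'eef_rot': array([-3.14044123e+00, -5.40135583e-05,  2.73778807e+00]), 'force': array([-1.24266049,  0.12328463, -0.45733673]), 'moment': array([ 0.00900694,  0.03563727, -0.02041578]), 'grip_force': 0.0, 'grip_width': 0.09417618026399266}
scene {'camera_matrix': array([[591.43297664,   0.        , 313.11390853],
       [  0.        , 591.43297664, 239.41523317],
       [  0.        ,   0.        ,   1.        ]]), 'origin': array([1.32523495, 0.59791629, 1.00410586]), 'attitude': array([-2.27213281,  0.00585045,  2.25803974])}
scene dish_lattice 0.55 [391. 285.] [0.424 0.093 0.   ]
scene dish_ring 0.94 [342. 279.] [ 0.482 -0.012  0.   ]
scene dish_wheel 0.9
[... 1214 characters left out ...]
   ]
top dish_wheel 0.86 [212. 284.] [0.353 0.212 0.   ]
top dish_wheel 0.55 [228. 219.] [0.551 0.173 0.   ]
top dish_wheel 0.53 [214. 248.] [0.461 0.211 0.   ]
top dish_nozzles 0.79 [311. 268.] [ 0.404 -0.082  0.   ]
top dish_nozzles 0.6 [285. 165.] [0.722 0.002 0.   ]
top dish_empty 0.73 [346. 247.] [ 0.469 -0.189  0.   ]
top hotplate_plate 0.74 [142. 239.] [0.479 0.406 0.06 ]
top uv_window 0.81 [410. 321.] [ 0.249 -0.369  0.04 ]
top uv_window 0.7 [430. 236.] [ 0.498 -0.431  0.04 ]
top balance_pan 0.72 [141. 239.] [0.48  0.414 0.05 ]
top balance_pan 0.69 [290. 164.] [ 0.709 -0.018  0.05 ]
top mouse 0.65 [219. 176.] [0.688 0.206 0.   ]
top thermometer 0.82 [350. 186.] [ 0.659 -0.202  0.   ]
```

View pics/scene0.png

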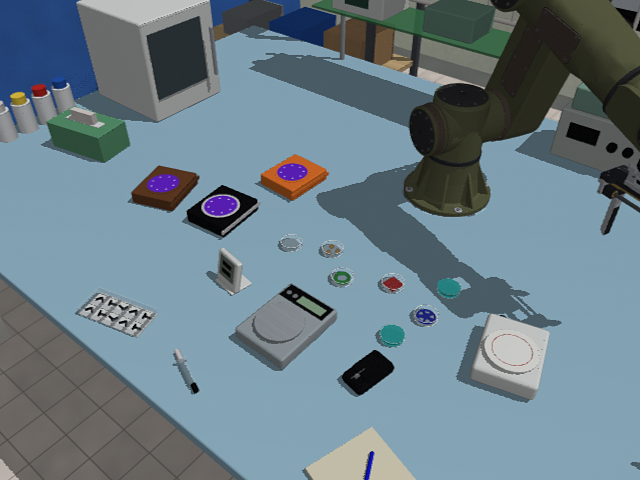

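View pics/top0.png

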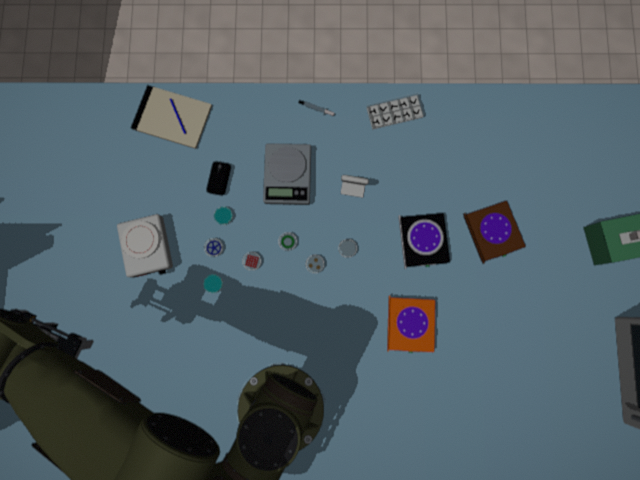

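Top view: black UV lamp at (426,237), hotplate (142,240), balance pan (288,165). Dishes: red (253,261), green (288,241), blue wheel (214,247), with turquoise decoys at (223,215) and (213,283). The brown and orange lamps are decoys. Next I'll refine these with circle fits in rectified images.

```bash
cat >> h.py <<'E'
def ortho(n,p,x,y,z,half=.1,mm=.5,c=None):
    "rectified patch at plane z centred x,y: col=+y left->negative, row=-x ; mm per px"
    K,o,M=c or cam(n); N=int(2*half*1000/mm); s=mm/1000
    # px(u,v): X=x+half-v*s, Y=y+half-u*s
    A=np.array([[0,-s,x+half],[-s,0,y+half],[0,0,z]],float); A=np.c_[A[:,0:2],A[:,2]-o]
    H=K@M.T@A
    return cv2.warpPerspective(p,np.linalg.inv(H),(N,N),flags=cv2.INTER_LINEAR) if 0 else cv2.warpPerspective(p,H,(N,N),flags=cv2.INTER_LINEAR|cv2.WARP_INVERSE_MAP)
def circ(im,rad,x,y,half=.1,mm=.5,p2=12,tol=3):
    g=cv2.GaussianBlur(cv2.cvtColor(im,cv2.COLOR_BGR2GRAY),(5,5),1.5)
    r=cv2.HoughCircles(g,cv2.HOUGH_GRADIENT_ALT if 0 else cv2.HOUGH_GRADIENT,1,20,param1=60,param2=p2,minRadius=int((rad-tol)/mm),maxRadius=int((rad+tol)/mm))
    return [] if r is None else [(round(x+half-v*mm/1000,4),round(y+half-u*mm/1000,4),round(q*mm,1)) for u,v,q in r[0][:3]]
T=[("lattice",.425,.09,.015,28),("ring",.48,-.012,.015,28),("wheel",.461,.211,.015,28),("plate",.478,.41,.06,55),("uv",.498,-.43,.04,45),("pan",.71,-.015,.05,55)]
E
python3 - <<'E'
from h import *
tiles=[]
for n in("scene","top"):
    p,_=camera(n);c=cam(n);row=[]
    for t,x,y,z,r in T:
        im=ortho(n,p,x,y,z,c=c); cs=circ(im,r,x,y); print(n,t,cs)
        for X,Y,q in cs[:1]: cv2.circle(im,(int((y+.1-Y)*2000),int((x+.1-X)*2000)),int(q*2),(0,255,255),1)
        row.append(cv2.resize(im,(266,266)))
    tiles.append(row)
cv2.imwrite("pics/o.png",np.vstack([np.hstack(tiles[0][:3]),np.hstack(tiles[0][3:])]))
cv2.imwrite("pics/o2.png",np.vstack([np.hstack(tiles[1][:3]),np.hstack(tiles[1][3:])]))
E
```

```text
scene lattice [(np.float32(0.4387), np.float32(0.0972), np.float32(28.5)), (np.float32(0.4218), np.float32(0.0982), np.float32(26.8))]
scene ring [(np.float32(0.4962), np.float32(-0.0103), np.float32(28.5)), (np.float32(0.4828), np.float32(-0.0002), np.float32(27.4))]
scene wheel [(np.float32(0.4772), np.float32(0.2107), np.float32(29.0)), (np.float32(0.4658), np.float32(0.2107), np.float32(26.3))]
scene plate [(np.float32(0.4792), np.float32(0.4152), np.float32(53.8)), (np.float32(0.4932), np.float32(0.4032), np.float32(56.0)), (np.float32(0.4738), np.float32(0.4308), np.float32(54.4))]
scene uv [(np.float32(0.4928), np.float32(-0.4188), np.float32(44.4)), (np.float32(0.4932), np.float32(-0.4078), np.float32(44.4)), (np.float32(0.4992), np.float32(-0.4268), np.float32(43.3))]
scene pan [(np.float32(0.7122), np.float32(-0.0068), np.float32(53.2))]
top lattice []
top ring []
top wheel []
top plate [(np.float32(0.4778), np.float32(0.4172), np.float32(56.2))]
top uv [(np.float32(0.4942), np.float32(-0.4178), np.float32(43.2)), (np.float32(0.5018), np.float32(-0.4258), np.float32(42.7)), (np.float32(0.4847), np.float32(-0.4222), np.float32(42.2))]
top pan []
```

View pics/o.png

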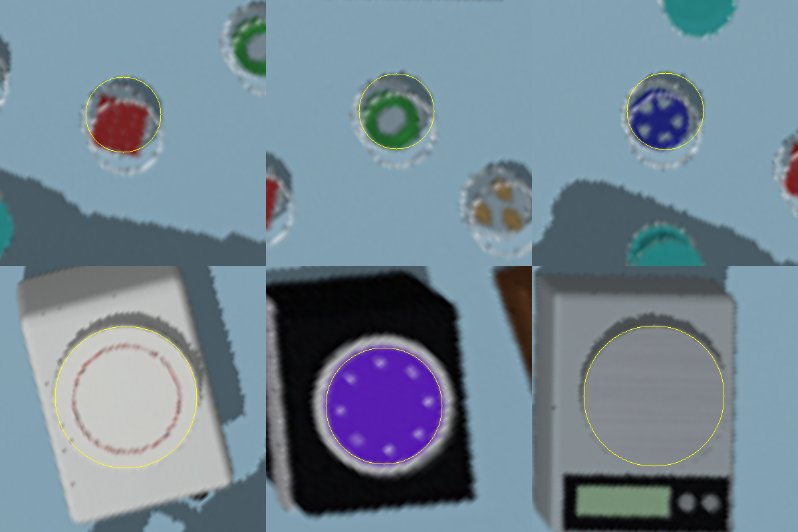

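View pics/o2.png

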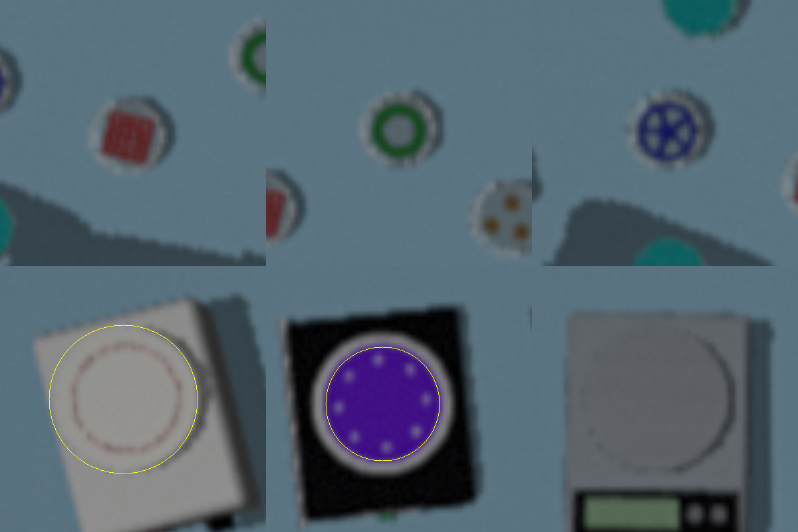

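Both cameras agree on the plate (~.479,.416), UV (~.4935,-.418) and pan (~.712,-.007). Moving above the lattice dish to refine with the wrist camera.

```bash
cat >> h.py <<'E'
def go(x,y,z,yaw=None):
    "fractions for carry_out from the present (commanded~measured, levelled) pose"
    o=ctrl.get_obs(); p=o["ee_pos"]; y0=o["eef_rot"][2]
    if yaw is None: yaw=np.arctan2(y,x)+np.pi/2
    X=np.array([np.cos(y0),np.sin(y0),0]);Y=np.array([np.sin(y0),-np.cos(y0),0])
    d=np.array([x,y,z])-p; t=-(yaw-y0); t=(t+np.pi)%(2*np.pi)-np.pi
    print("shift",np.round([d@X/.2,d@Y/.2,-d[2]/.2],4),"turn",round(t/2/np.pi,4),"d",d.round(4))
E
python3 - <<'E'
from h import *
K,o,M=cam("wrist"); s=ctrl.get_obs(); Rt=R.from_euler('xyz',s["eef_rot"]).as_matrix()
print(K, Rt.T@(o-s["ee_pos"]), Rt.T@M)
go(.425,.09,.2)
E
```

```text
[[353.25289091   0.         317.27755441]
 [  0.         353.25289091 238.21024479]
 [  0.           0.           1.        ]] [ 8.12712673e-02 -1.56828710e-04 -1.78419282e-01] [[ 1.28718654e-04 -9.59730583e-01 -2.80922038e-01]
 [ 9.99999759e-01  3.15350832e-04 -6.19151191e-04]
 [ 6.82807332e-04 -2.80921891e-01  9.59730392e-01]]
shift [-1.7773 -1.5011  0.0272] turn 0.1525 d [ 0.2089 -0.4157 -0.0054]
```

Emit:
carry_out(
  motion=[
    [[-0.2,-0.17,0],0.02],
    [[-0.4,-0.34,0],0.04],
    [[-0.6,-0.5,0],0.06],
    [[-0.8,-0.66,0],0.08],
    [[-0.95,-0.8,0],0.1],
    [[-0.95,-0.8,0],0.1],
    [[-0.95,-0.8,0],0.1],
  ],
)

```text
time_s: 1.9
ee_pos: [0.3284, 0.2835, 0.2057]
eef_rot: [3.141, -0.0, 2.108]
force: [0.4, -0.0, -0.3]
grip_width: 0.094
grip_force: 0.0
```

Run:
```python
from h import *
print(ctrl.get_obs()["ee_pos"]);go(.425,.09,.2)
```

```text
[0.32839245 0.28352784 0.20574569]
shift [-1.0785 -0.0802  0.0287] turn 0.0523 d [ 0.0966 -0.1935 -0.0057]
```

Emit:
carry_out(
  motion=[
    [[-0.2,-0.02,0],0.02],
    [[-0.42,-0.04,0],0.04],
    [[-0.65,-0.06,0],0.052],
    [[-0.85,-0.08,0.03],0.052],
    [[-1.0,-0.08,0.03],0.052],
    [[-1.0,-0.08,0.03],0.052],
    [[-1.0,-0.08,0.03],0.052],
  ],
)

```text
time_s: 2.6
ee_pos: [0.4168, 0.105, 0.1993]
eef_rot: [-3.141, -0.0, 1.784]
force: [0.5, 0.5, -0.2]
grip_width: 0.0939
grip_force: 0.0
```

```bash
cat >> h.py <<'E'
def look(name,items,half=.06,n="wrist",tol=2,p2=12):
    c=cam(n); p,d=camera(n); cv2.imwrite(f"pics/{name}.png",p); row=[]
    for t,x,y,z,r in items:
        im=ortho(n,p,x,y,z,half,.3,c); cs=circ(im,r,x,y,half,.3,p2,tol); print(t,[[float(v) for v in q] for q in cs])
        k=1/.0003
        for i,(X,Y,q) in enumerate(cs[:1]): cv2.circle(im,(int((y+half-Y)*k),int((x+half-X)*k)),int(q/.3),(0,255,255),1)
        row.append(cv2.resize(im,(350,350)))
    cv2.imwrite(f"pics/{name}_o.png",np.hstack([cv2.resize(p,(466,350))]*0+row)); return p,d,c
E
python3 - <<'E'
from h import *
p,d,c=look("w1",[T[0],("lat_base",.425,.09,0,28)])
K,o,M=c
# red print centroid, dish height from depth
h=cv2.cvtColor(p,cv2.COLOR_BGR2HSV); m=((h[...,0]<8)|(h[...,0]>172))&(h[...,1]>120)&(h[...,2]>60)
v,u=np.nonzero(m); print("red",len(v),onz("wrist",(np.median(u),np.median(v)),.005,c), np.percentile(u,[2,98]),np.percentile(v,[2,98]))
go(.425,.09,.2)
E
```

```text
lattice [[0.42579999566078186, 0.09520000219345093, 26.100000381469727], [0.43140000104904175, 0.09279999881982803, 27.799999237060547]]
lat_base [[0.4269999861717224, 0.09139999747276306, 28.799999237060547], [0.42579999566078186, 0.09740000218153, 28.799999237060547]]
red 735 [0.42576563 0.09496519 0.005     ] [306. 341.] [207.   240.32]
shift [-0.0837  0.0248 -0.0032] turn 0.0008 d [ 0.0084 -0.0153  0.0006]
```

View pics/w1_o.png

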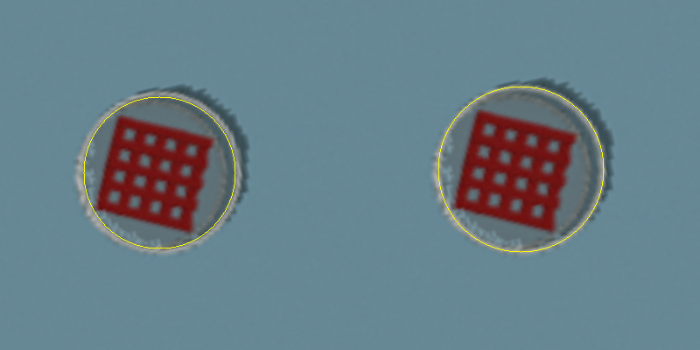

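Dish outline in the lid plane centres at (0.4263, 0.0955). Approaching it.

Run:
```python
from h import *
go(.4263,.0955,.06)
```

```text
shift [-0.0582  0.037   0.6968] turn -0.001 d [ 0.0097 -0.0098 -0.1394]
```

Emit:
carry_out(
  motion=[
    [[-0.058,0.037,0.15],0],
    [[-0.058,0.037,0.35],0],
    [[-0.058,0.037,0.55],0],
    [[-0.058,0.037,0.7],0],
    [[-0.058,0.037,0.7],0],
    [[-0.058,0.037,0.7],0],
  ],
)

```text
time_s: 3.25
ee_pos: [0.4266, 0.0953, 0.0603]
eef_rot: [3.142, -0.0, 1.785]
force: [0.1, -0.0, 0.4]
grip_width: 0.0942
grip_force: 0.0
```

Run:
```python
from h import *
look("w2",[("lattice",.4263,.0955,.015,28),("lat_base",.4263,.0955,0,28)])
go(.4263,.0955,.0035)
```

```text
lattice [[0.42579999566078186, 0.09539999812841415, 27.5], [0.4228000044822693, 0.10189999639987946, 27.799999237060547]]
lat_base [[0.426800012588501, 0.09019999951124191, 28.0], [0.423799991607666, 0.09619999676942825, 29.200000762939453], [0.4336000084877014, 0.0812000036239624, 28.200000762939453]]
shift [ 0.0024 -0.0038  0.2873] turn -0.0011 d [-0.0008  0.0003 -0.0575]
```

View pics/w2.png

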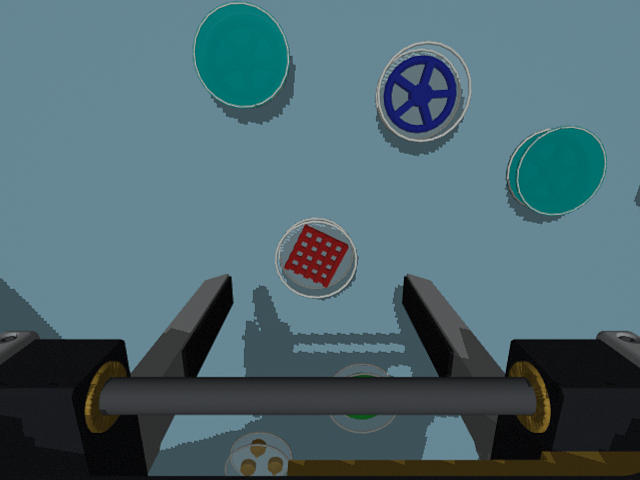

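Wrist view: the red dish at (317,258) sits centred between the fingers. Descending and gripping.

Emit:
carry_out(
  motion=[
    [[0,-0.002,0.1],0],
    [[0,-0.002,0.2],0],
    [[0,-0.002,0.26],0],
    [[0,-0.002,0.285],0],
    [[0,-0.002,0.285],0],
    [[0,-0.002,0.285],0],
  ],
)

```text
time_s: 3.9
ee_pos: [0.4267, 0.0944, 0.0033]
eef_rot: [3.14, 0.0, 1.783]
force: [-0.6, 0.2, -0.1]
grip_width: 0.0937
grip_force: 0.0
```

Emit:
carry_out(
  motion=[
    [[0,0,0],0],
    [[0,0,0],0],
    [[0,0,0],0],
    [[0,0,0],0],
    [[0,0,0],0],
    [[0,0,0],0],
    [[0,0,0],0],
    [[0,0,0],0],
  ],
  hand=1,
  force=15,
)

```text
time_s: 4.7
ee_pos: [0.4261, 0.0942, 0.0025]
eef_rot: [3.142, 0.0, 1.783]
force: [-1.0, 0.2, 2.4]
grip_width: 0.0556
grip_force: 15.0
```

Emit:
carry_out(
  motion=[
    [[0,0,-0.03],0],
    [[0,0,-0.1],0],
    [[0,0,-0.25],0],
    [[0,0,-0.42],0],
    [[0,0,-0.6],0],
    [[0,0,-0.7],0],
    [[0,0,-0.7],0],
  ],
)

```text
time_s: 5.4
ee_pos: [0.4272, 0.0944, 0.1452]
eef_rot: [3.137, 0.0, 1.783]
force: [-1.1, -0.3, -2.0]
grip_width: 0.0555
grip_force: 15.0
```

Run:
```python
from h import *
o=ctrl.get_obs();print(o["grip_width"],o["force"]);go(.46,.25,.145); go(.479,.416,.145)
```

```text
0.055524316239870884 [-1.12078774 -0.26975143 -2.00451445]
shift [0.726  0.3239 0.0011] turn -0.0455 d [ 0.0328  0.1556 -0.0002]
shift [1.5175e+00 5.9140e-01 1.1000e-03] turn -0.0801 d [ 5.180e-02  3.216e-01 -2.000e-04]
```

Emit:
carry_out(
  motion=[
    [[0.08,0.03,0],-0.005],
    [[0.2,0.09,0],-0.013],
    [[0.36,0.16,0],-0.023],
    [[0.52,0.23,0],-0.033],
    [[0.65,0.29,0],-0.041],
    [[0.73,0.32,0],-0.045],
    [[0.73,0.32,0],-0.045],
    [[0.73,0.32,0],-0.045],
  ],
)

```text
time_s: 6.2
ee_pos: [0.4576, 0.2497, 0.1418]
eef_rot: [-3.14, 0.0, 2.065]
force: [-0.2, -0.3, -0.4]
grip_width: 0.0555
grip_force: 15.0
```

Run:
```python
from h import *
look("w3",[("plate",.479,.416,.06,55),("redcircle",.479,.416,.06,41)],half=.075,tol=3)
go(.479,.416,.145)
```

```text
plate [[0.48159998655319214, 0.414000004529953, 53.79999923706055], [0.4691999852657318, 0.4023999869823456, 56.0], [0.4684000015258789, 0.4228000044822693, 54.400001525878906]]
redcircle [[0.4805999994277954, 0.41440001130104065, 39.400001525878906], [0.478300005197525, 0.4020000100135803, 43.0], [0.49059998989105225, 0.4068000018596649, 42.29999923706055]]
shift [ 0.6831  0.4882 -0.0147] turn -0.0353 d [0.0213 0.1666 0.0029]
```

View pics/w3_o.png

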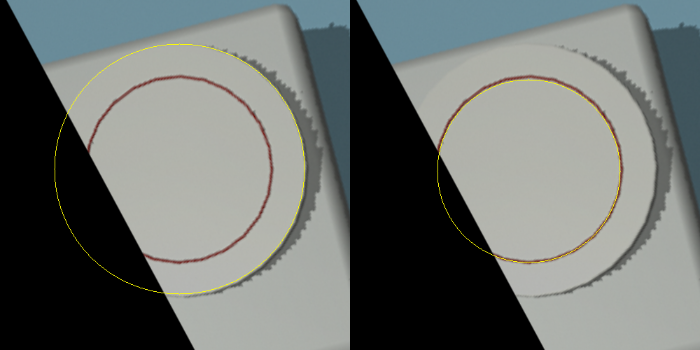

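Plate centre (0.481, 0.4145).

Run:
```python
from h import *
go(.481,.414,.145)
```

```text
shift [ 0.6695  0.4923 -0.0147] turn -0.0346 d [0.0233 0.1646 0.0029]
```

Emit:
carry_out(
  motion=[
    [[0.08,0.06,0],-0.004],
    [[0.2,0.15,0],-0.01],
    [[0.35,0.26,0],-0.018],
    [[0.5,0.37,0],-0.026],
    [[0.61,0.45,0],-0.032],
    [[0.67,0.49,0],-0.035],
    [[0.67,0.49,0],-0.035],
    [[0.67,0.49,0],-0.035],
  ],
)

```text
time_s: 7.05
ee_pos: [0.4808, 0.4136, 0.1423]
eef_rot: [-3.141, 0.0, 2.284]
force: [-0.2, 0.5, -0.8]
grip_width: 0.0554
grip_force: 15.0
```

Run:
```python
from h import *
go(.481,.414,.064,ctrl.get_obs()["eef_rot"][2])
```

```text
shift [0.0008 0.0022 0.3916] turn 0.0 d [ 0.0002  0.0004 -0.0783]
```

Emit:
carry_out(
  motion=[
    [[0,0.002,0.07],0],
    [[0,0.002,0.17],0],
    [[0,0.002,0.26],0],
    [[0,0.002,0.33],0],
    [[0,0.002,0.37],0],
    [[0,0.002,0.39],0],
    [[0,0.002,0.39],0],
    [[0,0.002,0.39],0],
  ],
)

```text
time_s: 7.85
ee_pos: [0.4812, 0.4153, 0.0651]
eef_rot: [3.141, 0.0, 2.285]
force: [0.2, -0.2, -0.6]
grip_width: 0.0556
grip_force: 15.0
```

Emit:
carry_out(
  motion=[
    [[0,0,0.002],0],
    [[0,0,0.005],0],
    [[0,0,0.005],0],
    [[0,0,0.005],0],
  ],
)

```text
time_s: 8.25
ee_pos: [0.4809, 0.4152, 0.0636]
eef_rot: [3.141, 0.0, 2.285]
force: [0.4, -0.0, 0.1]
grip_width: 0.0556
grip_force: 15.0
```

Emit:
carry_out(
  motion=[
    [[0,0,0.003],0],
    [[0,0,0.004],0],
    [[0,0,0.004],0],
    [[0,0,0.004],0],
  ],
)

```text
time_s: 8.65
ee_pos: [0.4809, 0.4152, 0.0626]
eef_rot: [3.142, 0.0, 2.285]
force: [-0.8, -0.2, -0.4]
grip_width: 0.0557
grip_force: 15.0
```

Emit:
carry_out(
  motion=[
    [[0,0,0.003],0],
    [[0,0,0.004],0],
    [[0,0,0.004],0],
    [[0,0,0.004],0],
  ],
)

```text
time_s: 9.05
ee_pos: [0.481, 0.4152, 0.0625]
eef_rot: [3.141, 0.0, 2.285]
force: [-1.9, -2.1, 6.2]
grip_width: 0.0557
grip_force: 15.0
```

Contact (6 N). Release gently with a partial opening, then rise.

Emit:
carry_out(
  motion=[
    [[0,0,-0.002],0],
    [[0,0,-0.002],0],
    [[0,0,-0.002],0],
    [[0,0,-0.002],0],
    [[0,0,-0.002],0],
    [[0,0,-0.002],0],
  ],
  hand=-0.9,
)

```text
time_s: 9.65
ee_pos: [0.4809, 0.4151, 0.0622]
eef_rot: [-3.141, -0.0, 2.285]
force: [0.4, -0.1, 0.8]
grip_width: 0.089
grip_force: 0.0
```

Emit:
carry_out(
  motion=[
    [[0,0,-0.05],0],
    [[0,0,-0.2],0],
    [[0,0,-0.4],0],
    [[0,0,-0.6],0],
    [[0,0,-0.7],0],
    [[0,0,-0.7],0],
  ],
)

```text
time_s: 10.25
ee_pos: [0.4818, 0.4158, 0.2065]
eef_rot: [3.135, 0.0, 2.285]
force: [0.0, 0.5, -0.5]
grip_width: 0.0892
grip_force: 0.0
```

Run:
```python
from h import *
p,d=camera("wrist"); cv2.imwrite("pics/w4.png",p); c=cam("wrist")
K,o,M=c
h=cv2.cvtColor(p,cv2.COLOR_BGR2HSV); m=((h[...,0]<8)|(h[...,0]>172))&(h[...,1]>120)&(h[...,2]>60)
v,u=np.nonzero(m); print("red",len(v),onz("wrist",(np.median(u),np.median(v)),.065,c))
go(.45,.2,.205); go(.485,-.01,.205)
```

```text
red 1096 [0.47857627 0.41575277 0.065     ]
shift [-0.7113 -0.8234 -0.006 ] turn 0.0472 d [-0.0312 -0.2154  0.0012]
shift [-1.6191 -1.3793 -0.006 ] turn 0.117 d [ 0.0038 -0.4254  0.0012]
```

View pics/w4.png

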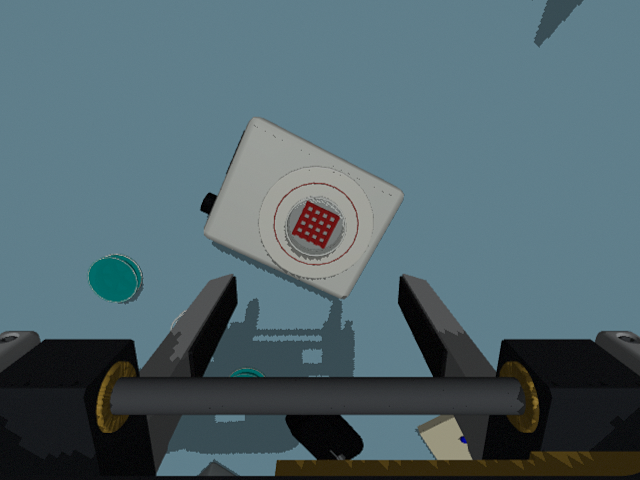

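Red dish at (316,225) sits centred in the red circle at (316,223). Next is the ring.

Emit:
carry_out(
  motion=[
    [[-0.13,-0.15,0],0.009],
    [[-0.27,-0.3,0],0.018],
    [[-0.41,-0.46,0],0.028],
    [[-0.56,-0.63,0],0.038],
    [[-0.71,-0.8,0],0.047],
    [[-0.85,-0.9,0],0.06],
    [[-0.98,-0.98,0],0.075],
    [[-0.98,-0.98,0],0.075],
    [[-0.98,-0.98,0],0.075],
  ],
)

```text
time_s: 11.2
ee_pos: [0.4609, 0.1383, 0.2013]
eef_rot: [-3.14, -0.0, 1.814]
force: [0.5, 0.4, -0.3]
grip_width: 0.0891
grip_force: 0.0
```

Run:
```python
from h import *
go(.483,-.025,.2)
```

```text
shift [-0.8192 -0.0895  0.0067] turn 0.0469 d [ 0.0221 -0.1633 -0.0013]
```

Emit:
carry_out(
  motion=[
    [[-0.2,-0.02,0],0.012],
    [[-0.42,-0.045,0],0.025],
    [[-0.65,-0.07,0],0.038],
    [[-0.82,-0.09,0],0.047],
    [[-0.82,-0.09,0],0.047],
    [[-0.82,-0.09,0],0.047],
  ],
)

```text
time_s: 11.8
ee_pos: [0.4832, -0.0242, 0.2016]
eef_rot: [-3.14, -0.0, 1.52]
force: [0.1, -0.1, 0.2]
grip_width: 0.0895
grip_force: 0.0
```

```bash
cat >> h.py <<'E'
def dish(name,x,y,hue,n="wrist"):
    p,d,c=look(name,[("lid",x,y,.015,28),("mid",x,y,.005,28)],n=n)
    h=cv2.cvtColor(p,cv2.COLOR_BGR2HSV); m=((h[...,0]>hue[0])&(h[...,0]<hue[1])&(h[...,1]>120)&(h[...,2]>40)).astype(np.uint8)
    k,L,S,C=cv2.connectedComponentsWithStats(m)
    for i in sorted(range(1,k),key=lambda i:-S[i,4])[:2]: print("print",S[i],onz(n,C[i],.005,c))
E
python3 - <<'E'
from h import *
dish("w5",.484,-.008,(45,80)); go(.484,-.009,.06)
E
```

```text
lid [[0.48570001125335693, -0.01209999993443489, 26.799999237060547], [0.49079999327659607, -0.015399999916553497, 27.5], [0.487199991941452, -0.006099999882280827, 28.5]]
mid [[0.4860000014305115, -0.0142000000923872, 27.799999237060547], [0.4860000014305115, -0.007300000172108412, 29.799999237060547], [0.491100013256073, -0.017999999225139618, 26.799999237060547]]
print [300 183  38  38 745] [ 0.48588166 -0.01126738  0.005     ]
shift [7.350e-02 3.000e-04 7.086e-01] turn -0.005 d [ 0.0008  0.0147 -0.1417]
```

View pics/w5_o.png

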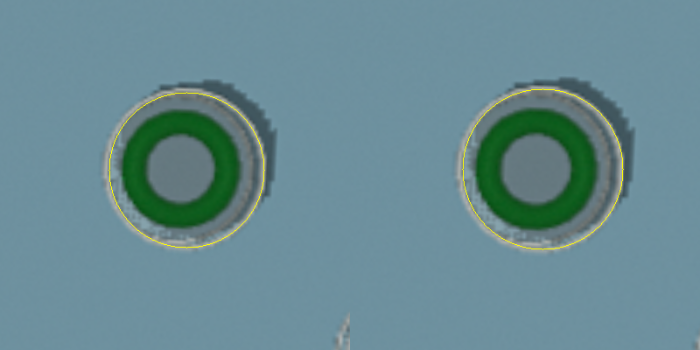

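Ring dish at (0.486, -0.0117).

Emit:
carry_out(
  motion=[
    [[0.06,0.014,0.15],0],
    [[0.06,0.014,0.35],0],
    [[0.06,0.014,0.55],0],
    [[0.06,0.014,0.71],0],
    [[0.06,0.014,0.71],0],
    [[0.06,0.014,0.71],0],
  ],
)

```text
time_s: 12.45
ee_pos: [0.487, -0.012, 0.061]
eef_rot: [-3.141, -0.0, 1.521]
force: [-0.3, -0.2, 0.3]
grip_width: 0.0892
grip_force: 0.0
```

Run:
```python
from h import *
dish("w6",.486,-.0117,(45,80)); go(.486,-.0117,.003,ctrl.get_obs()["eef_rot"][2])
```

```text
lid [[0.48559999465942383, -0.009999999776482582, 26.799999237060547], [0.4909999966621399, -0.012799999676644802, 26.5], [0.48019999265670776, -0.012799999676644802, 27.5]]
mid [[0.48559999465942383, -0.014600000344216824, 27.399999618530273], [0.4862000048160553, -0.008500000461935997, 27.5], [0.4912000000476837, -0.012500000186264515, 29.799999237060547]]
print [ 286  227   59   56 1739] [ 0.48596837 -0.01108172  0.005     ]
shift [ 0.0025 -0.0079  0.294 ] turn 0.0 d [-0.0016  0.0006 -0.0588]
```

Emit:
carry_out(
  motion=[
    [[0.003,-0.004,0.1],0],
    [[0.003,-0.004,0.2],0],
    [[0.003,-0.004,0.26],0],
    [[0.003,-0.004,0.288],0],
    [[0.003,-0.004,0.288],0],
    [[0.003,-0.004,0.288],0],
  ],
)

```text
time_s: 13.1
ee_pos: [0.4866, -0.0124, 0.0035]
eef_rot: [3.14, 0.0, 1.519]
force: [-0.0, -0.5, 0.6]
grip_width: 0.089
grip_force: 0.0
```

Emit:
carry_out(
  motion=[
    [[0,0,0],0],
    [[0,0,0],0],
    [[0,0,0],0],
    [[0,0,0],0],
    [[0,0,0],0],
    [[0,0,0],0],
    [[0,0,0],0],
    [[0,0,0],0],
  ],
  hand=1,
  force=15,
)

```text
time_s: 13.9
ee_pos: [0.486, -0.0124, 0.0027]
eef_rot: [3.141, 0.0, 1.519]
force: [-0.5, -0.2, 2.7]
grip_width: 0.0554
grip_force: 15.0
```

Emit:
carry_out(
  motion=[
    [[0,0,-0.03],0],
    [[0,0,-0.1],0],
    [[0,0,-0.25],0],
    [[0,0,-0.42],0],
    [[0,0,-0.6],0],
    [[0,0,-0.7],0],
    [[0,0,-0.7],0],
  ],
)

```text
time_s: 14.6
ee_pos: [0.4871, -0.0125, 0.1455]
eef_rot: [3.137, 0.0, 1.519]
force: [0.7, -0.9, -0.8]
grip_width: 0.0554
grip_force: 15.0
```

Run:
```python
from h import *
go(.49,-.2,.145);
```

```text
shift [-0.9357  0.0629  0.0027] turn 0.0534 d [ 0.0029 -0.1875 -0.0005]
```

Emit:
carry_out(
  motion=[
    [[-0.08,0.005,0],0.005],
    [[-0.2,0.012,0],0.012],
    [[-0.38,0.025,0],0.022],
    [[-0.56,0.038,0],0.033],
    [[-0.75,0.05,0],0.044],
    [[-0.88,0.06,0],0.05],
    [[-0.94,0.063,0],0.053],
    [[-0.94,0.063,0],0.053],
  ],
)

```text
time_s: 15.4
ee_pos: [0.4884, -0.2014, 0.1417]
eef_rot: [-3.14, -0.0, 1.184]
force: [-0.2, 0.6, -0.4]
grip_width: 0.0554
grip_force: 15.0
```

Run:
```python
from h import *
go(.48,-.37,.145);
```

```text
shift [-0.7968  0.2791 -0.0164] turn 0.043 d [-0.0084 -0.1686  0.0033]
```

Emit:
carry_out(
  motion=[
    [[-0.08,0.03,0],0.004],
    [[-0.2,0.07,0],0.011],
    [[-0.36,0.13,0],0.019],
    [[-0.52,0.18,0],0.028],
    [[-0.67,0.23,0],0.036],
    [[-0.76,0.27,0],0.041],
    [[-0.8,0.28,0],0.043],
    [[-0.8,0.28,0],0.043],
  ],
)

```text
time_s: 16.2
ee_pos: [0.4805, -0.3702, 0.1423]
eef_rot: [-3.141, -0.0, 0.916]
force: [-0.0, 0.6, -0.7]
grip_width: 0.0557
grip_force: 15.0
```

Run:
```python
from h import *
go(.44,-.51,.145);
```

```text
shift [-0.6779  0.2655 -0.0135] turn 0.0324 d [-0.0405 -0.1398  0.0027]
```

Emit:
carry_out(
  motion=[
    [[-0.08,0.03,0],0.004],
    [[-0.2,0.08,0],0.01],
    [[-0.36,0.14,0],0.017],
    [[-0.52,0.2,0],0.025],
    [[-0.63,0.25,0],0.03],
    [[-0.68,0.265,0],0.032],
    [[-0.68,0.265,0],0.032],
    [[-0.68,0.265,0],0.032],
  ],
)

```text
time_s: 17.0
ee_pos: [0.4402, -0.5093, 0.1426]
eef_rot: [-3.141, -0.0, 0.716]
force: [0.4, 0.6, -0.5]
grip_width: 0.0553
grip_force: 15.0
```

Run:
```python
from h import *
look("w7",[("uv",.4935,-.418,.04,45),("uvouter",.4935,-.418,.04,54)],half=.075,tol=4)
go(.4935,-.4185,.145)
```

```text
uv [[0.4975999891757965, -0.41819998621940613, 44.70000076293945], [0.5011000037193298, -0.41339999437332153, 46.099998474121094], [0.4918000102043152, -0.4153999984264374, 45.79999923706055]]
uvouter [[0.4975999891757965, -0.41780000925064087, 51.599998474121094], [0.5073999762535095, -0.41100001335144043, 56.70000076293945], [0.5011000037193298, -0.42260000109672546, 50.400001525878906]]
shift [ 0.4979 -0.1673 -0.0112] turn -0.0241 d [0.0531 0.0906 0.0022]
```

View pics/w7_o.png

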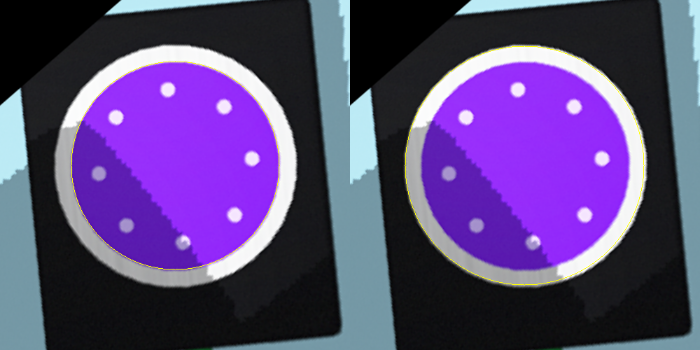

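Window centre by wrist is (0.4976, -0.418), fixed cameras say x≈0.4935. I'll trust the wrist view mostly and check after placing.

Run:
```python
from h import *
go(.4967,-.4182,.145)
```

```text
shift [ 0.5109 -0.1579 -0.0112] turn -0.0246 d [0.0563 0.0909 0.0022]
```

Emit:
carry_out(
  motion=[
    [[0.07,-0.02,0],-0.003],
    [[0.17,-0.05,0],-0.008],
    [[0.3,-0.09,0],-0.014],
    [[0.42,-0.13,0],-0.02],
    [[0.49,-0.15,0],-0.023],
    [[0.51,-0.158,0],-0.025],
    [[0.51,-0.158,0],-0.025],
    [[0.51,-0.158,0],-0.025],
  ],
)

```text
time_s: 17.85
ee_pos: [0.4958, -0.42, 0.1427]
eef_rot: [3.142, 0.0, 0.871]
force: [0.3, -1.3, -1.1]
grip_width: 0.0558
grip_force: 15.0
```

Run:
```python
from h import *
go(.4967,-.4182,.045,ctrl.get_obs()["eef_rot"][2])
```

```text
shift [ 0.0096 -0.0025  0.4883] turn 0.0 d [ 0.0009  0.0018 -0.0977]
```

Emit:
carry_out(
  motion=[
    [[0.005,-0.002,0.08],0],
    [[0.008,-0.002,0.2],0],
    [[0.008,-0.002,0.32],0],
    [[0.008,-0.002,0.42],0],
    [[0.008,-0.002,0.47],0],
    [[0.008,-0.002,0.488],0],
    [[0.008,-0.002,0.488],0],
    [[0.008,-0.002,0.488],0],
  ],
)

```text
time_s: 18.65
ee_pos: [0.4972, -0.4185, 0.0461]
eef_rot: [3.14, 0.0, 0.871]
force: [0.1, 0.2, -0.4]
grip_width: 0.0553
grip_force: 15.0
```

Emit:
carry_out(
  motion=[
    [[0,0,0.003],0],
    [[0,0,0.006],0],
    [[0,0,0.006],0],
    [[0,0,0.006],0],
  ],
)

```text
time_s: 19.05
ee_pos: [0.4969, -0.4181, 0.044]
eef_rot: [3.141, 0.0, 0.872]
force: [0.7, 0.4, -0.3]
grip_width: 0.0553
grip_force: 15.0
```

Emit:
carry_out(
  motion=[
    [[0,0,0.003],0],
    [[0,0,0.005],0],
    [[0,0,0.005],0],
    [[0,0,0.005],0],
  ],
)

```text
time_s: 19.45
ee_pos: [0.4969, -0.418, 0.0428]
eef_rot: [-3.142, -0.0, 0.872]
force: [-0.3, 0.7, 0.2]
grip_width: 0.0554
grip_force: 15.0
```

Emit:
carry_out(
  motion=[
    [[0,0,0.002],0],
    [[0,0,0.003],0],
    [[0,0,0.003],0],
    [[0,0,0.003],0],
  ],
)

```text
time_s: 19.85
ee_pos: [0.4969, -0.418, 0.0427]
eef_rot: [3.141, 0.0, 0.872]
force: [-1.7, 0.8, 4.6]
grip_width: 0.0559
grip_force: 15.0
```

Contact. Release and rise.

Emit:
carry_out(
  motion=[
    [[0,0,-0.002],0],
    [[0,0,-0.002],0],
    [[0,0,-0.002],0],
    [[0,0,-0.002],0],
    [[0,0,-0.002],0],
    [[0,0,-0.002],0],
  ],
  hand=-0.9,
)

```text
time_s: 20.45
ee_pos: [0.4969, -0.418, 0.0426]
eef_rot: [-3.142, -0.0, 0.872]
force: [-0.4, 0.6, 0.4]
grip_width: 0.0894
grip_force: 0.0
```

Emit:
carry_out(
  motion=[
    [[0,0,-0.05],0],
    [[0,0,-0.2],0],
    [[0,0,-0.4],0],
    [[0,0,-0.6],0],
    [[0,0,-0.8],0],
    [[0,0,-0.8],0],
  ],
)

```text
time_s: 21.05
ee_pos: [0.4982, -0.4193, 0.2099]
eef_rot: [3.131, 0.001, 0.872]
force: [-0.1, 1.0, 1.1]
grip_width: 0.0894
grip_force: 0.0
```

Run:
```python
from h import *
look("w8",[("uv",.497,-.418,.04,45),("dish",.497,-.418,.055,28)],half=.075,tol=2)
go(.47,-.2,.2)
```

```text
uv [[0.49720001220703125, -0.41780000925064087, 45.0], [0.5019999742507935, -0.4142000079154968, 46.599998474121094], [0.5026000142097473, -0.4205999970436096, 46.599998474121094]]
dish [[0.4993000030517578, -0.41600000858306885, 27.200000762939453], [0.5045999884605408, -0.4129999876022339, 28.200000762939453], [0.5044000148773193, -0.41999998688697815, 26.5]]
shift [ 0.7482 -0.809   0.0318] turn -0.0472 d [-0.0276  0.2186 -0.0064]
```

View pics/w8_o.png

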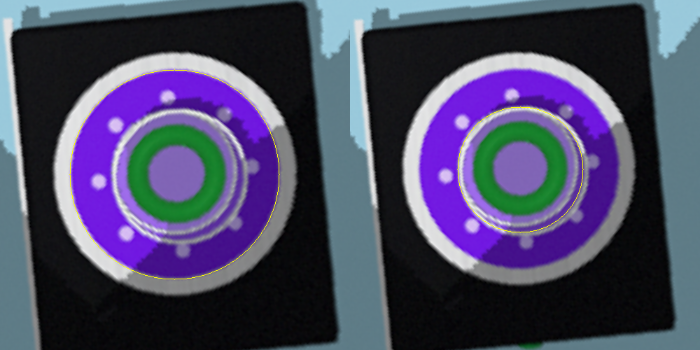

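Green dish is centred on the window. Now the wheel.

Emit:
carry_out(
  motion=[
    [[0.14,-0.15,0],-0.01],
    [[0.3,-0.32,0.01],-0.02],
    [[0.45,-0.49,0.02],-0.03],
    [[0.6,-0.65,0.03],-0.04],
    [[0.75,-0.81,0.03],-0.047],
    [[0.87,-0.92,0.03],-0.062],
    [[0.97,-1.0,0.03],-0.075],
    [[0.97,-1.0,0.03],-0.085],
    [[0.97,-1.0,0.03],-0.085],
  ],
)

```text
time_s: 22.0
ee_pos: [0.4683, -0.1401, 0.1961]
eef_rot: [-3.141, -0.0, 1.408]
force: [-0.3, -0.3, 0.6]
grip_width: 0.0892
grip_force: 0.0
```

Run:
```python
from h import *
go(.48,.02,.2)
```

```text
shift [ 0.7996 -0.0721 -0.0193] turn -0.0325 d [0.0117 0.1601 0.0039]
```

Emit:
carry_out(
  motion=[
    [[0.2,-0.02,-0.01],-0.01],
    [[0.42,-0.04,-0.02],-0.02],
    [[0.65,-0.06,-0.02],-0.03],
    [[0.8,-0.072,-0.02],-0.033],
    [[0.8,-0.072,-0.02],-0.033],
    [[0.8,-0.072,-0.02],-0.033],
  ],
)

```text
time_s: 22.6
ee_pos: [0.4806, 0.0192, 0.2002]
eef_rot: [-3.141, 0.0, 1.612]
force: [0.7, -0.7, 0.5]
grip_width: 0.0896
grip_force: 0.0
```

Run:
```python
from h import *
go(.462,.185,.2)
```

```text
shift [ 0.8323 -0.0586  0.0009] turn -0.054 d [-0.0186  0.1658 -0.0002]
```

Emit:
carry_out(
  motion=[
    [[0.2,-0.01,0],-0.013],
    [[0.42,-0.03,0],-0.026],
    [[0.65,-0.05,0],-0.04],
    [[0.83,-0.058,0],-0.054],
    [[0.83,-0.058,0],-0.054],
    [[0.83,-0.058,0],-0.054],
  ],
)

```text
time_s: 23.2
ee_pos: [0.4623, 0.1839, 0.2003]
eef_rot: [-3.141, 0.0, 1.951]
force: [0.1, -0.1, -0.1]
grip_width: 0.0891
grip_force: 0.0
```

Run:
```python
from h import *
dish("w9",.466,.209,(110,130)); go(.466,.209,.06)
```

```text
lid [[0.4674000144004822, 0.21160000562667847, 27.100000381469727], [0.46860000491142273, 0.20550000667572021, 26.5], [0.4620000123977661, 0.20880000293254852, 26.799999237060547]]
mid [[0.4674000144004822, 0.21040000021457672, 26.799999237060547], [0.47189998626708984, 0.20550000667572021, 29.799999237060547], [0.4634000062942505, 0.20550000667572021, 28.799999237060547]]
print [310 170  42  42 852] [0.46644697 0.21181312 0.005     ]
shift [0.1123 0.0641 0.7019] turn -0.0068 d [ 0.0036  0.0256 -0.1404]
```

View pics/w9_o.png

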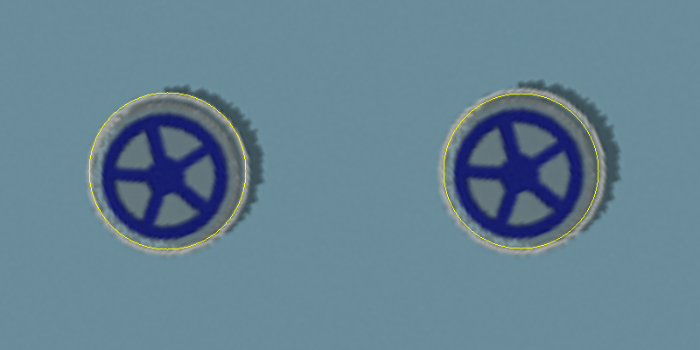

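Wheel dish at (0.4668, 0.2114).

Emit:
carry_out(
  motion=[
    [[0.06,0.036,0.1],0],
    [[0.12,0.072,0.3],0],
    [[0.12,0.072,0.5],0],
    [[0.12,0.072,0.7],0],
    [[0.12,0.072,0.7],0],
    [[0.12,0.072,0.7],0],
  ],
)

```text
time_s: 23.85
ee_pos: [0.4672, 0.2113, 0.0616]
eef_rot: [-3.141, 0.0, 1.95]
force: [1.5, 0.2, 1.1]
grip_width: 0.0894
grip_force: 0.0
```

Run:
```python
from h import *
dish("w10",.4668,.2114,(110,130)); go(.4668,.2114,.003,ctrl.get_obs()["eef_rot"][2])
```

```text
lid [[0.4666000008583069, 0.21279999613761902, 26.799999237060547], [0.4702000021934509, 0.2176000028848648, 26.799999237060547], [0.46939998865127563, 0.20739999413490295, 29.200000762939453]]
mid [[0.46720001101493835, 0.2085999995470047, 27.399999618530273], [0.47119998931884766, 0.21400000154972076, 27.399999618530273], [0.46149998903274536, 0.21279999613761902, 27.200000762939453]]
print [ 285  224   63   60 2027] [0.46612372 0.21200059 0.005     ]
shift [ 0.     -0.0051  0.2978] turn 0.0 d [-0.0009 -0.0004 -0.0596]
```

Emit:
carry_out(
  motion=[
    [[0.002,-0.003,0.1],0],
    [[0.002,-0.003,0.2],0],
    [[0.002,-0.003,0.27],0],
    [[0.002,-0.003,0.29],0],
    [[0.002,-0.003,0.29],0],
    [[0.002,-0.003,0.29],0],
  ],
)

```text
time_s: 24.5
ee_pos: [0.4665, 0.2127, 0.0038]
eef_rot: [3.14, 0.0, 1.952]
force: [0.8, -1.0, 0.8]
grip_width: 0.0895
grip_force: 0.0
```

Emit:
carry_out(
  motion=[
    [[0,0,0],0],
    [[0,0,0],0],
    [[0,0,0],0],
    [[0,0,0],0],
    [[0,0,0],0],
    [[0,0,0],0],
    [[0,0,0],0],
    [[0,0,0],0],
  ],
  hand=1,
  force=15,
)

```text
time_s: 25.3
ee_pos: [0.4658, 0.2125, 0.0027]
eef_rot: [3.142, -0.0, 1.952]
force: [-0.4, 0.6, 2.5]
grip_width: 0.0559
grip_force: 15.0
```

Emit:
carry_out(
  motion=[
    [[0,0,-0.03],0],
    [[0,0,-0.1],0],
    [[0,0,-0.25],0],
    [[0,0,-0.42],0],
    [[0,0,-0.6],0],
    [[0,0,-0.7],0],
    [[0,0,-0.7],0],
  ],
)

```text
time_s: 26.0
ee_pos: [0.467, 0.2129, 0.1464]
eef_rot: [3.136, 0.0, 1.952]
force: [-0.0, -0.1, -0.7]
grip_width: 0.0555
grip_force: 15.0
```

Run:
```python
from h import *
go(.6,.09,.145,1.65); go(.705,-.09,.145,1.5)
```

```text
shift [-0.8182  0.3882  0.0069] turn 0.0481 d [ 0.133  -0.1229 -0.0014]
shift [-1.8489  0.5403  0.0069] turn 0.072 d [ 0.238  -0.3029 -0.0014]
```

Emit:
carry_out(
  motion=[
    [[-0.08,0.04,0],0.005],
    [[-0.2,0.1,0],0.012],
    [[-0.35,0.17,0],0.021],
    [[-0.5,0.24,0],0.03],
    [[-0.64,0.3,0],0.038],
    [[-0.75,0.36,0],0.044],
    [[-0.82,0.39,0],0.048],
    [[-0.82,0.39,0],0.048],
  ],
)

```text
time_s: 26.8
ee_pos: [0.5995, 0.0883, 0.1417]
eef_rot: [-3.14, 0.0, 1.649]
force: [-0.4, 0.7, -0.4]
grip_width: 0.0558
grip_force: 15.0
```

Run:
```python
from h import *
go(.70,-.085,.145,1.5)
```

```text
shift [-0.9031  0.4331 -0.0165] turn 0.0237 d [ 0.1005 -0.1733  0.0033]
```

Emit:
carry_out(
  motion=[
    [[-0.08,0.04,0],0.002],
    [[-0.2,0.1,0],0.006],
    [[-0.36,0.17,0],0.01],
    [[-0.53,0.25,0],0.015],
    [[-0.7,0.33,0],0.019],
    [[-0.84,0.4,-0.01],0.022],
    [[-0.9,0.43,-0.015],0.024],
    [[-0.9,0.43,-0.015],0.024],
    [[-0.9,0.43,-0.015],0.024],
  ],
)

```text
time_s: 27.7
ee_pos: [0.699, -0.0825, 0.1454]
eef_rot: [-3.141, -0.0, 1.501]
force: [-0.2, 0.7, -1.3]
grip_width: 0.0554
grip_force: 15.0
```

Run:
```python
from h import *
look("w11",[("pan",.712,-.007,.05,55),("pan",.712,-.007,.05,55)],half=.08,tol=2)
go(.712,-.007,.145)
```

```text
pan [[0.7138000130653381, -0.009399999864399433, 53.5]]
pan [[0.7138000130653381, -0.009399999864399433, 53.5]]
shift [0.3792 0.0391 0.0028] turn -0.0095 d [ 0.013   0.0751 -0.0006]
```

View pics/w11_o.png

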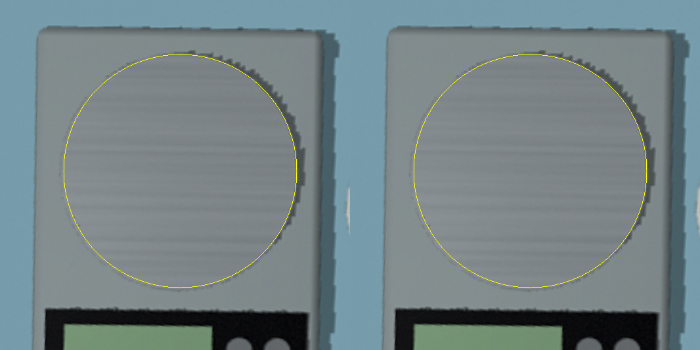

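Pan centre (0.714, -0.0095).

Emit:
carry_out(
  motion=[
    [[0.06,0.01,0],0],
    [[0.15,0.02,0],0],
    [[0.25,0.035,0],0],
    [[0.33,0.047,0],0],
    [[0.37,0.052,0],0],
    [[0.37,0.052,0],0],
    [[0.37,0.052,0],0],
    [[0.37,0.052,0],0],
  ],
)

```text
time_s: 28.55
ee_pos: [0.7149, -0.0109, 0.1456]
eef_rot: [-3.142, 0.0, 1.499]
force: [-0.3, -0.1, -1.2]
grip_width: 0.0556
grip_force: 15.0
```

Run:
```python
from h import *
go(.7142,-.0096,.055,ctrl.get_obs()["eef_rot"][2])
```

```text
shift [ 0.0062 -0.0041  0.4532] turn 0.0 d [-0.0007  0.0013 -0.0906]
```

Emit:
carry_out(
  motion=[
    [[0.003,-0.004,0.08],0],
    [[0.005,-0.004,0.2],0],
    [[0.005,-0.004,0.3],0],
    [[0.005,-0.004,0.39],0],
    [[0.005,-0.004,0.435],0],
    [[0.005,-0.004,0.45],0],
    [[0.005,-0.004,0.45],0],
    [[0.005,-0.004,0.45],0],
  ],
)

```text
time_s: 29.35
ee_pos: [0.7147, -0.0092, 0.0568]
eef_rot: [3.14, -0.0, 1.5]
force: [-0.4, 0.5, -0.1]
grip_width: 0.0556
grip_force: 15.0
```

Emit:
carry_out(
  motion=[
    [[0,0,0.003],0],
    [[0,0,0.006],0],
    [[0,0,0.006],0],
    [[0,0,0.006],0],
  ],
)

```text
time_s: 29.75
ee_pos: [0.7143, -0.0091, 0.0546]
eef_rot: [3.141, -0.0, 1.5]
force: [-0.4, 0.1, -0.6]
grip_width: 0.0556
grip_force: 15.0
```

Emit:
carry_out(
  motion=[
    [[0,0,0.003],0],
    [[0,0,0.006],0],
    [[0,0,0.006],0],
    [[0,0,0.006],0],
  ],
)

```text
time_s: 30.15
ee_pos: [0.7143, -0.0091, 0.0533]
eef_rot: [3.142, -0.0, 1.5]
force: [0.5, -0.7, -0.7]
grip_width: 0.0553
grip_force: 15.0
```

Emit:
carry_out(
  motion=[
    [[0,0,0.002],0],
    [[0,0,0.004],0],
    [[0,0,0.004],0],
    [[0,0,0.004],0],
  ],
)

```text
time_s: 30.55
ee_pos: [0.7143, -0.0091, 0.0528]
eef_rot: [3.141, 0.0, 1.5]
force: [-3.2, -0.2, 4.2]
grip_width: 0.0557
grip_force: 15.0
```

Emit:
carry_out(
  motion=[
    [[0,0,-0.002],0],
    [[0,0,-0.002],0],
    [[0,0,-0.002],0],
    [[0,0,-0.002],0],
    [[0,0,-0.002],0],
    [[0,0,-0.002],0],
  ],
  hand=-0.9,
)

```text
time_s: 31.15
ee_pos: [0.7143, -0.0091, 0.0528]
eef_rot: [3.142, -0.0, 1.5]
force: [0.5, -0.4, -0.7]
grip_width: 0.0899
grip_force: 0.0
```

Emit:
carry_out(
  motion=[
    [[0,0,-0.05],0],
    [[0,0,-0.2],0],
    [[0,0,-0.4],0],
    [[0,0,-0.6],0],
    [[0,0,-0.75],0],
    [[0,0,-0.75],0],
    [[0,0,-0.75],0],
  ],
)

```text
time_s: 31.85
ee_pos: [0.7143, -0.0091, 0.2035]
eef_rot: [3.141, 0.0, 1.5]
force: [0.3, 0.3, -1.0]
grip_width: 0.0893
grip_force: 0.0
```

Run:
```python
from h import *
look("w12",[("pan",.714,-.009,.05,55),("dish",.714,-.009,.065,28)],half=.08,tol=2)
p,_=camera("scene");o=cv2.imread("pics/w12_o.png")
q=p[130:430,100:570]
cv2.imwrite("pics/fin.png",np.vstack([cv2.resize(o,(600,300)),cv2.resize(q,(600,290))]))
```

```text
pan [[0.7141000032424927, -0.008999999612569809, 53.5], [0.6996999979019165, 0.007799999788403511, 55.20000076293945]]
dish [[0.7146999835968018, -0.00989999994635582, 26.200000762939453], [0.7152000069618225, -0.0038999998942017555, 28.200000762939453], [0.7200999855995178, -0.013100000098347664, 28.799999237060547]]
```

View pics/fin.png

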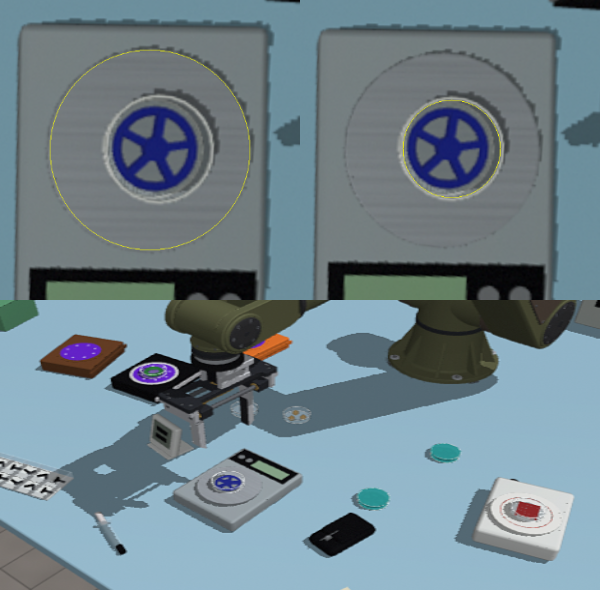

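All three dishes are centred on their stations and let go. The mouse, thermometer and other dishes stand where they were.

```bash
python3 -c "
from station import ctrl
print(ctrl.hand_in())"
```

```text
the job is handed in; nothing more can be done
None
```

The job is handed in: the red lattice is on the hotplate, the green ring on the UV window and the blue wheel on the balance pan, each centred within about 2 mm by the wrist camera and let go, at about 32 s of the 90 s allowed.

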